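# Load the connector holder and wind the worm-drive tilt stage to eight degrees

## Task

Get the tilt stage ready for inspecting angled fibre connectors. While its table is still about level, fit the connector holder flat onto the table with its two holes over the two dowel pins (either way round) and let go; then wind the handwheel clockwise by its crank post, about four turns, until the table stands at 8 degrees (the green line), without running past it. Leave the power meter, the cleaning pen and the fibre spool where they are.

Things in the scene. Friction and masses are not known exactly. Their poses are not given: they have to be found in the camera images.
- table_seat (a point): Centre of the top face of the tilt stage's aluminium table (118 x 90 mm, 90 mm above the desk when level; pivot 15 mm below). x: the tilt axis, level, pointing away from the stage's front (the face with the white angle plate); y: away from the handwheel; z: the table's normal. Dowel pins at x = +38 and -38 mm, y = 0. The stage is fixed to the desk.
- pin_front (a point): Tip of the table's front dowel pin (the other is alike, 76 mm behind it along the table's x). Steel, 8 mm in diameter, standing 16 mm above the table's face, with a round tip.
- tilt_table (a joint): Tilt of the table, rad: 0 level, positive lifts the side away from the handwheel. Starts within 1 degree of level; 8 degrees = 0.1396. Driven only by the worm (1/180 of the handwheel's angle), self-locking: pushing the table does not move it. At the front a red pointer hangs over a white plate with a line each 2 degrees from -2 to 10, the 0 line longer, the 8 degree line green.
- handwheel (a joint): Angle of the handwheel, rad, growing clockwise seen from above; one turn tilts the table 2 degrees. At 0 and each full turn (0, 2, 4, 6, 8 degrees) the crank post stands at the stage's front (-x of table_seat), over the fixed green index. Starts between -3.0 and +3.0; 8 degrees = 25.13. Needs about 4 N at the post and stays where it is left.
- wheel_hub (a point): Centre of the aluminium handwheel (88 mm diameter), 120 mm from the table's centre on its -y side. The point lies on the upright turning axis at the height of the wheel's upper face, 122 mm above the desk; no part of the wheel but the post is more than 2 mm higher.
- post (a point): Middle of the crank post: a black plastic knob 16 mm in diameter, standing up from the handwheel 32 mm from its axis, from the wheel's face to 156 mm above the desk; this point is 140 mm above the desk. It may be pushed or held.
- holder_center (a point): Loose connector holder, 0.2 kg: grey plate 100 x 60 x 6 mm, a black block on its middle (44 x 26 mm, from 6 to 42 mm above the underside: grip its 26 mm width from above), a green adapter on top (32 x 22 x 13 mm; 55 mm high in all). Point at its centre, 27.5 mm above the underside; x along the plate, z up. Fitted, it is 27.5 mm above table_seat, its x along the table's x.
- holder_hole (a point): Centre, at the plate's underside, of one of the holder's two through holes (11 mm in diameter); it lies 38 mm from the centre on the plate's long centre line (holder -x), the other hole 38 mm on the other side.
- power_meter: Orange handheld meter, 135 x 62 x 31 mm, lying right of the stage: leave alone. Origin at the centre of its underside.
- cleaner_pen: White and teal cleaning pen, 142 mm long, 18 mm thick, lying right of the stage: leave alone. Origin at the centre of its underside.
- fibre_spool: Reel of yellow fibre with white flanges, 68 mm in diameter, 24 mm high, lying flat left of the stage: leave alone. Origin at the centre of its underside.

How it is judged:
By the outcome, as a careful person would: the job done as asked, in the order asked, and still so for the second after the job is handed in, with the robot touching nothing.
It also fails if it takes over 64 s, if anything falls off the work surface, if the arm or the gripper's body presses on something with over 40 N, if the wrist force passes 120 N, or if a joint passes its speed limit or range.

## Robot

A 6-joint arm with a two-finger parallel gripper is mounted at the origin on a cart in front of the work surface, level with it; the furniture and walls round the work are solid. World frame = base frame: x ahead of the robot, y to its left, z up, the work surface at z = 0. Lengths are in m, angles in rad, forces in N, time in s.
With the tool pointing down it reaches from about 0.375 to 0.9 m from the base axis. Payload 3.1 kg.
Tool frame: the origin (TCP) lies where the fingers leave the gripper's body, on its centre line; the fingertips stand 70 mm ahead of it and the grasp point (between the pads) lies 51 mm ahead of it; z points along the fingers, y is the line along which they close (so a half turn about z gives the same grasp; the last joint's range is limited). The gripper opens to 87 mm and grips with 3 to 60 N. Pads are 19 mm wide; open, the fingers measure 117 mm over their backs; the gripper's body (75 mm by 190 mm) begins 51 mm behind the grasp point.
Start: joints at [-1.421, 0.527, 1.433, -0, 1.181, -0.178], TCP at [0.202, -0.591, 0.292] pointing down, gripper open.
Joint ranges: [-3.08, 3.08], [-0.75, 2.2], [0.22, 2.44], [-1.43, 4.57], [0, 2.65], [-2.85, 2.85]. Speed limits (rad/s): [2.79, 2.79, 3.14, 3.14, 3.14, 3.14].

## Interface

Orientations are given as a unit quaternion [x, y, z, w].
In Python, from rig import robot gives the robot as it stands.
- The arm moves only by the tool send_rows, never from a script. Its argument "deltas" is text: rows parted by semicolons, each of 7 numbers parted by spaces: the shift along the tool's x, y, z in mm, then the turn, a rotation vector about the tool's x, y, z in degrees, then the opening, from 0 (shut) to 1 (fully open). A call has 1 to 10 rows; each row shifts and turns the commanded pose from where the row before left it, along the tool's axes as they then stand; what a row does not reach is not made up. A row lasts 1/8 s, in which the tool goes at most 62.5 mm and 10.7 degrees, less where a joint would pass 70% of its speed; a pose out of reach is approached as far as the arm can. A call is refused whole if a number of a shift passes 62.5 or a number of a turn 10.7, either way. A call with a gripper value outside its range is refused whole. The fingers move at their own pace and stop on an object; "newtons" is the grip in N (left out, the last holds). Time passes only in rows, so rows that do not move let the fingers close. It gives the time, the measured TCP pose, the force, the opening and the grip force at its end, in the units of the state.
- robot.get_obs(): the state, without advancing time (a new reading comes with each control period).
- robot.camera(name): name is "scene" or "top" or "wrist"; returns a dict with "image" (420x560x3 uint8, red, green, blue), "depth" (420x560 float32, m along the optical axis (not along the pixel's ray), 0 where there is no reading), "fovy" (degrees; the focal length in pixels is half the picture's height over the tangent of half this angle, whatever the lens; pixels are square), "cx", "cy" (the principal point, pixels), "k1" (the pictures are not rectified: a ray, as slopes to the right and down, at radius r is drawn at 1 + k1 r^2 times it, then the intrinsics apply), "rvec" (rotation vector, rad) and "tvec" (3), from world to camera coordinates, as OpenCV has them. Camera axes: x right, y down, z forward; pixel columns grow to the right and rows downward; lengths in m; the calibration is good to about 2 mm. A picture is of the moment at which its call begins.
- robot.hand_in(): hands the job in; it is judged then, once.
Trained networks look in the newest picture that a camera, given by its name, has taken for a name from the list of things; names that differ only in an ending like _2 or _b are one class to them, and where a whole thing is asked for, a point or a joint stands for the part that bears it (a point fixed in the world has none). Each returns a list of dicts, best first, with "p" (0 to 1); they miss things now and then, are a little off and sometimes report something else, mostly with a low value. They report only what shows in the picture. A call takes as long as a camera call.
- robot.find_in(camera, thing): "box" ([left, top, right, bottom] in pixels, round what is visible of it).
- robot.cut_out(camera, thing): "region" (420x560 bool, what is visible of it) and "box" ([left, top, right, bottom] in pixels, round what is visible of it).
The state is a dict: "time": time; "q": joint angles; "joint_velocities": joint speeds; "joint_torque": joint torques, N m; "position": TCP position; "tool_rot": TCP orientation; "ft_force": force on the tool from outside, world axes, zero at the start; "moment": the same for the moment, N m; "grip_width": finger opening in m; "grip_force": force on a finger pad.
Only numpy, scipy, OpenCV 4.12 (cv2) and the standard library are available. Lean on these libraries where they do the work, as an engineer would, in place of code of your own. Each camera call takes 0.05 s, during which the arm holds its last target. There are 200 camera calls.

## Working session

There is one attempt and no reset: what is moved stays moved. The work goes in short steps, Python scripts to look and compute and a tool call to move; the robot and the scene stay as the last step left them, time stands still between calls to the robot, and variables do not carry over. Pictures are saved under pics/ and viewed, at most 10 in all, crops included, and the job is handed in when it is done.

Besides the shell and the picture viewer there is one more tool, called after "Request:" in YAML: its name, and indented under it one key for each argument. send_rows: Moves the arm, as the interface text tells. Its arguments: {"type":"object","properties":{"deltas":{"type":"string"},"newtons":{"type":"number"}},"required":["deltas"]}

```bash
mkdir -p pics; ls
cat > h.py <<'E'
import numpy as np, cv2
from rig import robot
def cam(n):
    c=robot.camera(n); c['R']=cv2.Rodrigues(np.array(c['rvec'],float))[0]; c['t']=np.array(c['tvec'],float)
    c['f']=210/np.tan(np.radians(c['fovy'])/2); return c
def rays(c,uv):
    uv=np.atleast_2d(np.array(uv,float)); d=(uv-[c['cx'],c['cy']])/c['f']; s=d.copy()
    for _ in range(20): s=d/(1+c['k1']*(s**2).sum(1,keepdims=True))
    return np.c_[s,np.ones(len(s))]
def at_z(c,uv,z):
    r=rays(c,uv)@c['R']; o=-c['R'].T@c['t']; return o+r*((z-o[2])/r[:,2])[:,None]
def by_depth(c,uv,d): return (rays(c,uv)*np.atleast_1d(d)[:,None]-c['t'])@c['R']
def proj(c,P):
    p=np.atleast_2d(P)@c['R'].T+c['t']; s=p[:,:2]/p[:,2:]; s=s*(1+c['k1']*(s**2).sum(1,keepdims=True)); return s*c['f']+[c['cx'],c['cy']]
def cloud(c):
    v,u=np.mgrid[0:420,0:560]; P=by_depth(c,np.c_[u.ravel(),v.ravel()],c['depth'].ravel()); return P.reshape(420,560,3)
def save(c,n): cv2.imwrite('pics/'+n,c['image'][:,:,::-1])
E
python3 - <<'E'
from h import *
for n in ['top','scene']:
    c=cam(n); save(c,n+'0.png'); P=cloud(c); print(n,-c['R'].T@c['t'],c['f'],c['k1'])
    for t in ['table_seat','handwheel','post','holder_center','holder_hole','pin_front','tilt_table','power_meter','cleaner_pen','fibre_spool']:
        for r in robot.cut_out(n,t)[:2]:
            m=r['region']&(c['depth']>0); print(t,round(r['p'],2),np.round(r['box']), np.round(np.median(P[m],0),3) if m.any() else '', m.sum())
print(robot.get_obs())
E
```

```text
pics
top [0.31900478 0.00453865 1.37168131] 494.1730859304056 -0.08104310492998541
table_seat 0.59 [266. 192. 313. 236.] [0.53  0.017 0.091] 1572
post 0.87 [312. 195. 347. 226.] [ 0.533 -0.102  0.12 ] 901
holder_center 0.62 [181. 238. 215. 276.] [0.43  0.259 0.008] 722
holder_center 0.49 [168. 185. 191. 209.] [0.607 0.31  0.024] 423
pin_front 0.67 [264. 189. 314. 238.] [0.529 0.016 0.091] 1585
tilt_table 0.62 [264. 194. 313. 238.] [0.531 0.016 0.091] 1486
tilt_table 0.53 [310. 193. 346. 227.] [ 0.533 -0.101  0.12 ] 909
power_meter 0.87 [376. 156. 413. 202.] [ 0.637 -0.299  0.028] 964
cleaner_pen 0.65 [346. 260. 394. 269.] [ 0.407 -0.23   0.016] 250
fibre_spool 0.71 [169. 183. 194. 210.] [0.609 0.309 0.024] 467
scene [-0.31237588  0.48629901  1.18997741] 510.89008350581696 -0.15873828506252752
table_seat 0.74 [263. 202. 317. 242.] [0.527 0.015 0.09 ] 1198
handwheel 0.68 [304. 186. 341. 214.] [ 0.525 -0.1    0.119] 574
post 0.91 [305. 187. 339. 218.] [ 0.525 -0.1    0.119] 609
post 0.65 [175. 243. 199. 268.] [0.6   0.309 0.023] 432
holder_center 0.74 [208. 283. 244. 315.] [0.419 0.265 
[... 527 characters left out ...]
e': 1.1, 'q': array([-1.42049511e+00,  5.27508127e-01,  1.43268403e+00, -1.58757326e-05,
        1.18140898e+00, -1.78496887e-01]), 'joint_velocities': array([-0.0013551 , -0.00045351, -0.00048655,  0.0005529 , -0.00075582,
       -0.0002011 ]), 'joint_torque': array([-4.17131960e-04, -4.40031803e+01, -1.76990533e+01,  6.33523869e-02,
        5.06418804e-02, -1.77588726e-05]), 'position': array([ 0.2018399 , -0.59149333,  0.29224849]), 'tool_rot': array([ 9.86516391e-01,  1.63662486e-01, -7.28308913e-06, -4.34647052e-06]), 'ft_force': array([ 0.42592434,  0.52561421, -0.52895398]), 'moment': array([-0.00475122, -0.03705926, -0.02860848]), 'grip_force': 0.0, 'grip_width': 0.08718851666384654}
```

Run:
```python
import cv2
t=cv2.imread('pics/top0.png'); s=cv2.imread('pics/scene0.png')
cv2.imwrite('pics/a.png',cv2.resize(t[150:300,150:350],(800,600),interpolation=cv2.INTER_CUBIC))
cv2.imwrite('pics/b.png',cv2.resize(s[170:320,170:370],(800,600),interpolation=cv2.INTER_CUBIC))
```

```text
(no output)
```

View pics/a.png

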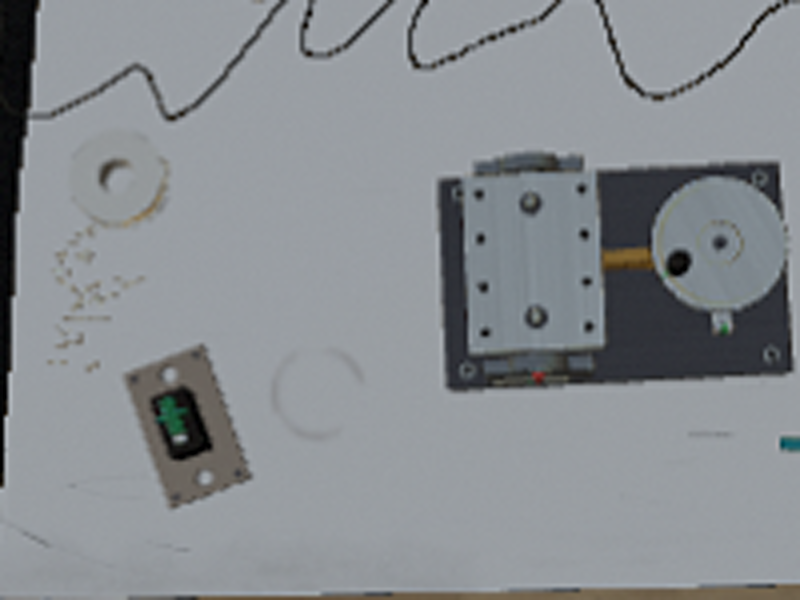

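View pics/b.png

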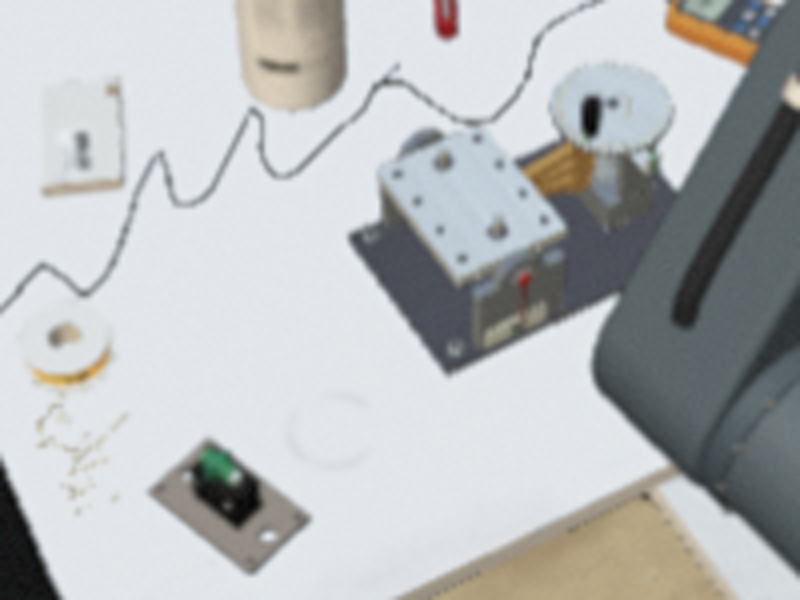

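```bash
cat >> h.py <<'E'
from scipy.spatial.transform import Rotation as Ro
def rel(p,yaw=None):
    o=robot.get_obs(); R=Ro.from_quat(o['tool_rot']).as_matrix(); y0=np.degrees(np.arctan2(R[1,0],R[0,0]))
    print('pos',np.round(o['position']*1e3,1),'yaw',round(y0,2),'t',o['time'],'F',np.round(o['ft_force'],1),'w',round(o['grip_width']*1e3,1),'| tool shift mm',np.round(R.T@(np.array(p)-o['position'])*1e3,1), '' if yaw is None else 'turn z deg %.2f'%(-((yaw-y0+90)%180-90)))
E
python3 - <<'E'
from h import *
c=cam('top')
f=lambda a,z: at_z(c,a,z)
p=f([[282.5,200.75],[284,229]],.106); print('pins',p, 'mid',p.mean(0)); d=p[0]-p[1]; print(np.linalg.norm(d),np.degrees(np.arctan2(d[1],d[0])))
h=f([[330,210.5]],.122)[0]; q=f([[319.5,215.75]],.156)[0]; print('hub',h,'post',q,np.linalg.norm((q-h)[:2]))
g=f([[192.5,243.75],[201.25,269.5]],.005);d=g[0]-g[1]; print('holder',g.mean(0),np.linalg.norm(d),np.degrees(np.arctan2(d[1],d[0])))
rel([.45,-.3,.29]); rel([.50,0.015,.29])
E
```

```text
pins [[0.56410467 0.01855559 0.106     ]
 [0.48972402 0.01613704 0.106     ]] mid [0.52691434 0.01734632 0.106     ]
0.07441995958255032 1.862365028361858
hub [ 0.53283475 -0.10297364  0.122     ] post [ 0.51432834 -0.07341726  0.156     ] 0.03487214470848652
holder [0.43125122 0.26063834 0.005     ] 0.07623198782642403 19.104931217865794
pos [ 201.8 -591.5  292.2] yaw 18.84 t 1.15 F [-0.   0.5  1. ] w 87.0 | tool shift mm [ 329.  -195.8    2.2] 
pos [ 201.8 -591.5  292.2] yaw 18.84 t 1.15 F [-0.   0.5  1. ] w 87.0 | tool shift mm [ 478.  -477.7    2.3]
```

Request:
send_rows:
  deltas: "30 -18 0 0 0 0 1;50 -30 0 0 0 0 1;50 -30 0 0 0 0 1;50 -30 0 0 0 0 1;50 -30 0 0 0 0 1;50 -30 0 0 0 0 1;49 -28 0 0 0 0 1;50 -30 0 0 0 0 1;34 -50 0 0 0 0 1;20 -58 0 0 0 0 1"

```text
time: 2.4
position: [0.5053, -0.1341, 0.2924]
tool_rot: [0.987, 0.164, 0.001, 0.0]
ft_force: [0.0, 0.6, 0.3]
grip_width: 0.0872
grip_force: 0.0
```

Request:
send_rows:
  deltas: "20 -58 0 0 0 0 1;20 -58 0 0 0 0 1;5 -58 0 0 0 0 1;0 0 0 0 0 0 1;0 0 0 0 0 0 1"

```text
time: 3.02
position: [0.4906, 0.0435, 0.2925]
tool_rot: [0.986, 0.164, 0.001, 0.0]
ft_force: [0.8, 0.4, 0.5]
grip_width: 0.0868
grip_force: 0.0
```

Run:
```python
from h import *
c=cam('wrist'); save(c,'w1.png'); o=robot.get_obs(); print(np.round(-c['R'].T@c['t'],3),np.round(c['R'][2],2))
print(proj(c,[[.564,.0186,.106],[.4897,.0161,.106],[.5328,-.103,.122],[.5143,-.0734,.156]]).round(1))
rel([.431,.2606,.20],19.1)
```

```text
[0.559 0.067 0.385] [-0.25 -0.09 -0.96]
[[340.5 130.8]
 [311.6 214.6]
 [468.1 217.8]
 [444.6 241.7]]
pos [490.9  42.9 292.5] yaw 18.81 t 3.075 F [0.3 0.  0.8] w 86.8 | tool shift mm [  13.4 -225.5   92.3] turn z deg -0.29
```

View pics/w1.png

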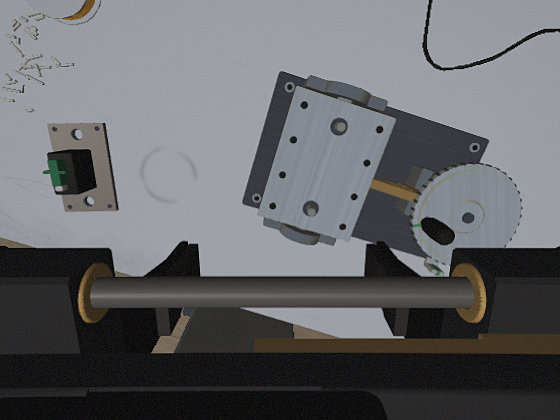

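```bash
cat >> h.py <<'E'
def stage(c):
    P=cloud(c); X=P[...,0];Y=P[...,1];Z=P[...,2]
    t=(abs(Z-.09)<.005)&(abs(X-.53)<.1)&(abs(Y-.017)<.075)
    n,l,s,_=cv2.connectedComponentsWithStats(t.astype(np.uint8)); k=1+s[1:,4].argmax(); m=l==k
    r=cv2.minAreaRect((P[m][:,:2]*1e3).astype(np.float32)); print('table rect',np.round(r[0],1),np.round(r[1],1),round(r[2],2),'z',np.median(P[m][:,2]))
    t=(Z>.0985)&(Z<.112)&(abs(X-.53)<.06)&(abs(Y-.017)<.03); n,l,s,ce=cv2.connectedComponentsWithStats(t.astype(np.uint8))
    for k in range(1,n):
        if s[k,4]>5: print('pin',np.round(P[l==k].mean(0)*1e3,1),s[k,4],ce[k].round(1), 'at z.106',np.round(at_z(c,ce[k],.106)[0]*1e3,1))
E
python3 - <<'E'
from h import *
c=cam('wrist'); stage(c); P=cloud(c)
t=cam('top'); stage(t)
for n,k in [('wrist',c),('top',t)]:
    P=cloud(k); m=(abs(P[...,0]-.43)<.08)&(abs(P[...,1]-.26)<.08)&(P[...,2]>.003)&(P[...,2]<.012)
    r=cv2.minAreaRect((P[m][:,:2]*1e3).astype(np.float32)); print(n,'plate',r,np.median(P[m][:,2]))
    m=(abs(P[...,0]-.533)<.06)&(abs(P[...,1]+.103)<.06)&(abs(P[...,2]-.122)<.004); print('wheel',cv2.minEnclosingCircle((P[m][:,:2]*1e3).astype(np.float32)))
    m=(abs(P[...,0]-.533)<.06)&(abs(P[...,1]+.103)<.06)&(abs(P[...,2]-.156)<.004); print('post',P[m].mean(0),m.sum())
    m=(abs(P[...,0]-.43)<.1)&(abs(P[...,1]-.26)<.1)&(abs(P[...,2])<.003); print('desk z',np.median(P[m][:,2]))
E
```

```text
table rect [529.9   2.5] [117.9 121. ] 1.75 z 0.09023346083109357
pin [567.2  19.7 104.4] 84 [339.4 126.3] at z.106 [567.2  20.  106. ]
pin [492.4  17.3 104.2] 76 [310.4 210.8] at z.106 [492.8  17.6 106. ]
table rect [475.4  41.4] [39.3 33.9] 88.86 z 0.0902951409337853
wrist plate ((439.60748291015625, 262.181640625), (143.58375549316406, 153.44602966308594), 1.163398265838623) 0.006443890248404964
wheel ((527.169189453125, -101.85186004638672), 50.406593322753906)
post [ 0.5179021  -0.07277109  0.15469139] 261
desk z 0.0006048816836490445
top plate ((430.21923828125, 270.6486511230469), (138.62960815429688, 159.11444091796875), 89.98878479003906) 0.005588248665183088
wheel ((527.16162109375, -101.42953491210938), 49.93724822998047)
post [ 0.5180655  -0.07269619  0.15514178] 21
desk z 0.0003296368325268371
```

Run:
```python
from h import *
rel([.387,.245,.24],19.1)
```

```text
pos [490.9  42.3 292.4] yaw 18.72 t 3.175 F [-0.2 -0.8 -0.5] w 87.7 | tool shift mm [ -33.3 -225.4   52.2] turn z deg -0.38
```

Request:
send_rows:
  deltas: "-6 -45 10 0 0 0 1;-7 -45 10 0 0 0 1;-7 -45 10 0 0 0 1;-7 -45 11 0 0 0 1;-6 -45 11 0 0 0 1;0 0 0 0 0 0 1;0 0 0 0 0 0 1"

```text
time: 4.05
position: [0.3875, 0.2452, 0.2404]
tool_rot: [0.987, 0.163, 0.0, 0.0]
ft_force: [1.0, -0.0, -0.3]
grip_width: 0.087
grip_force: 0.0
```

Run:
```python
from h import *
c=cam('wrist'); save(c,'w2.png'); P=cloud(c)
m=(abs(P[...,0]-.433)<.07)&(abs(P[...,1]-.262)<.07)&(P[...,2]>.0035)&(P[...,2]<.07)
n,l,s,ce=cv2.connectedComponentsWithStats(m.astype(np.uint8)); k=1+s[1:,4].argmax(); q=P[l==k]
print(s[k]); 
for a,b in [(.0035,.009),(.038,.046),(.05,.06)]:
    w=q[(q[:,2]>a)&(q[:,2]<b)]; print(a,len(w),cv2.minAreaRect((w[:,:2]*1e3).astype(np.float32)),np.median(w[:,2]))
rel([.4335,.2625,.081],19.1)
```

```text
[ 247   88   65  107 6347]
0.0035 4802 ((432.0194396972656, 262.4288024902344), (100.08851623535156, 59.50993347167969), 20.183168411254883) 0.006269961638692607
0.038 1053 ((432.24688720703125, 262.4278259277344), (43.6067008972168, 25.661739349365234), 19.438541412353516) 0.042107289019378435
0.05 487 ((433.3653259277344, 261.3598327636719), (30.95362091064453, 20.549510955810547), 42.95662307739258) 0.05490490906300423
pos [387.7 245.  240.5] yaw 18.73 t 4.1 F [ 1.2 -0.3 -0.5] w 86.9 | tool shift mm [ 48.8  -2.  159.6] turn z deg -0.37
```

View pics/w2.png

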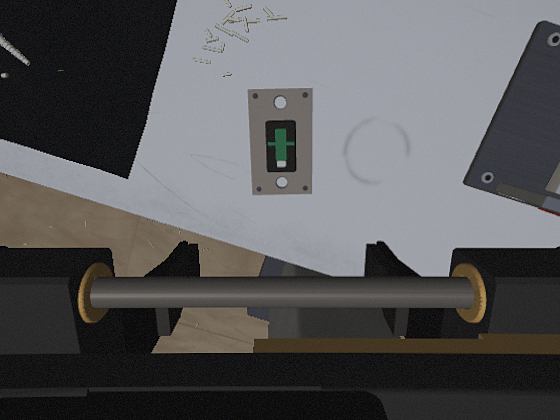

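Request:
send_rows:
  deltas: "24 -1 20 0 0 -1 1;24 -1 40 0 0 0 1;0 0 50 0 0 0 1;0 0 35 0 0 0 1;0 0 15 0 0 0 1;0 0 0 0 0 0 1;0 0 0 0 0 0 0;0 0 0 0 0 0 0;0 0 0 0 0 0 0;0 0 0 0 0 0 0"
  newtons: 25

```text
time: 5.35
position: [0.4311, 0.2639, 0.0808]
tool_rot: [0.985, 0.172, 0.0, -0.0]
ft_force: [-0.2, 0.1, -0.1]
grip_width: 0.0547
grip_force: 0.0
```

Run:
```python
from h import *
print(robot.get_obs()['grip_force']); rel([.4321,.2624,.08],19.8)
```

```text
0.0
pos [431.1 263.9  80.8] yaw 19.86 t 5.35 F [-0.2  0.1 -0.1] w 54.7 | tool shift mm [0.4 1.8 0.8] turn z deg 0.06
```

Request:
send_rows:
  deltas: "0 1 0 0 0 0 0;0 0 0 0 0 0 0;0 0 0 0 0 0 0;0 0 0 0 0 0 0;0 0 0 0 0 0 0;0 0 0 0 0 0 0"
  newtons: 25

```text
time: 6.1
position: [0.4313, 0.2627, 0.0802]
tool_rot: [0.985, 0.172, -0.0, 0.0]
ft_force: [0.4, -0.6, -0.5]
grip_width: 0.0256
grip_force: 25.0
```

Run:
```python
from h import *
print(robot.get_obs()['grip_force']); rel([.4321,.2624,.08],19.8); rel([.5299,.0186,.24],1.85)
# predict: rotation at place
c=cam('wrist'); save(c,'w3.png')
```

```text
24.999981452710927
pos [431.3 262.7  80.2] yaw 19.84 t 6.1 F [ 0.4 -0.6 -0.5] w 25.6 | tool shift mm [0.6 0.6 0.2] turn z deg 0.04
pos [431.3 262.7  80.2] yaw 19.84 t 6.1 F [ 0.4 -0.6 -0.5] w 25.6 | tool shift mm [   9.9  263.1 -159.8] turn z deg 17.99
```

Request:
send_rows:
  deltas: "0 0 -20 0 0 0 0;0 0 -45 0 0 6 0;0 0 -50 0 0 6 0;0 0 -45 0 0 6 0;0 0 0 0 0 0 0;0 0 0 0 0 0 0"

```text
time: 6.9
position: [0.4303, 0.2625, 0.2395]
tool_rot: [1.0, 0.016, -0.001, 0.0]
ft_force: [-0.3, -0.3, -3.4]
grip_width: 0.0257
grip_force: 25.0
```

Run:
```python
from h import *
print(robot.get_obs()['grip_force']); rel([.529,.0186,.24],1.85)
c=cam('wrist'); P=cloud(c); save(c,'w4.png')
# plate in tool frame
o=robot.get_obs(); R=Ro.from_quat(o['tool_rot']).as_matrix(); Q=((P.reshape(-1,3)-o['position'])@R)*1e3
m=(abs(Q[:,0])<80)&(abs(Q[:,1])<60)&(Q[:,2]>50)&(Q[:,2]<90)&(P.reshape(-1,3)[:,2]>.1); 
Q=Q[m]; print(len(Q),Q.min(0),Q.max(0),np.median(Q,0))
```

```text
25.000024954788387
pos [430.3 262.5 239.5] yaw 1.88 t 6.9 F [-0.3 -0.3 -3.4] w 25.7 | tool shift mm [ 90.7 247.1  -0.6] turn z deg 0.03
9708 [-50.57664142 -30.75684171  50.00321814] [51.0296909  29.5770361  79.42644456] [29.16534214 -0.38724957 73.140214  ]
```

View pics/w4.png

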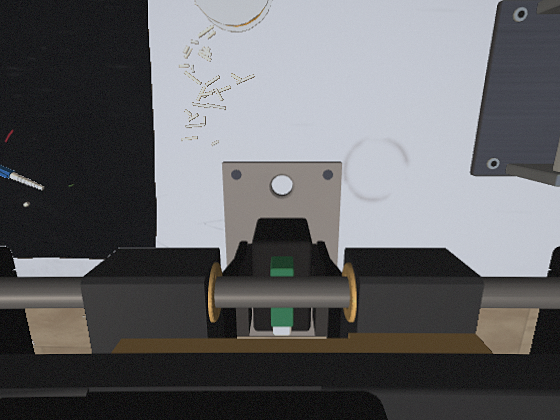

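Run:
```python
from h import *
c=cam('wrist'); im=c['image'][165:205,262:302].min(2); P=cloud(c)
sub=P[165:205,262:302,2]; m=(sub<.1); v,u=np.nonzero(m); uv=[u.mean()+262,v.mean()+165]; print(uv,m.sum())
plate=np.median(P[200:215,235:255,2]); print(plate)
h=at_z(c,uv,plate)[0]; o=robot.get_obs(); R=Ro.from_quat(o['tool_rot']).as_matrix(); print(h,R.T@(h-o['position']))
rel([.5293,.0186,.208],1.85)
```

```text
[np.float64(281.455737704918), np.float64(183.95081967213116)] 305
0.1648246498078605
[0.46908974 0.2641137  0.16482465] [ 0.03938232 -0.00057135  0.07352753]
pos [430.1 262.4 238.5] yaw 1.86 t 7.0 F [-0.2 -0.4 -2.1] w 26.1 | tool shift mm [ 91.4 246.8  30.4] turn z deg 0.01
```

Request:
send_rows:
  deltas: "15 42 0 0 0 0 0;20 52 0 0 0 0 0;20 52 0 0 0 0 0;20 52 10 0 0 0 0;14 42 10 0 0 0 0;2 7 5 0 0 0 0;0 0 0 0 0 0 0;0 0 0 0 0 0 0"

```text
time: 8.0
position: [0.5292, 0.0201, 0.2147]
tool_rot: [1.0, 0.017, -0.001, -0.0]
ft_force: [-0.9, 0.7, -2.6]
grip_width: 0.0258
grip_force: 25.0
```

Run:
```python
from h import *
rel([.5292,.0186,.208],1.85)
c=cam('wrist'); save(c,'w5.png'); cv2.imwrite('pics/w5c.png',cv2.resize(c['image'][100:250,180:380,::-1],(800,600),interpolation=cv2.INTER_CUBIC)); 
P=cloud(c); sub=P[160:215,255:310,2]; print(np.median(P[200:215,235:255,2])); m=(sub<.113); v,u=np.nonzero(m); print(u.mean()+255,v.mean()+160,m.sum())
m=(sub<.113)&(sub>.1); v,u=np.nonzero(m); print('pin',u.mean()+255,v.mean()+160,m.sum())
rel([.5292,.0186,.208],1.85)
```

```text
pos [529.2  20.1 214.7] yaw 1.92 t 8.0 F [-0.9  0.7 -2.6] w 25.8 | tool shift mm [-0.   1.5  6.7] turn z deg 0.07
0.14078291874435067
281.5623268698061 180.31578947368422 361
pin 285.125 177.1875 32
pos [529.4  20.2 215.1] yaw 1.94 t 8.05 F [-0.6  0.6 -1.8] w 25.9 | tool shift mm [-0.3  1.6  7.1] turn z deg 0.09
```

View pics/w5c.png

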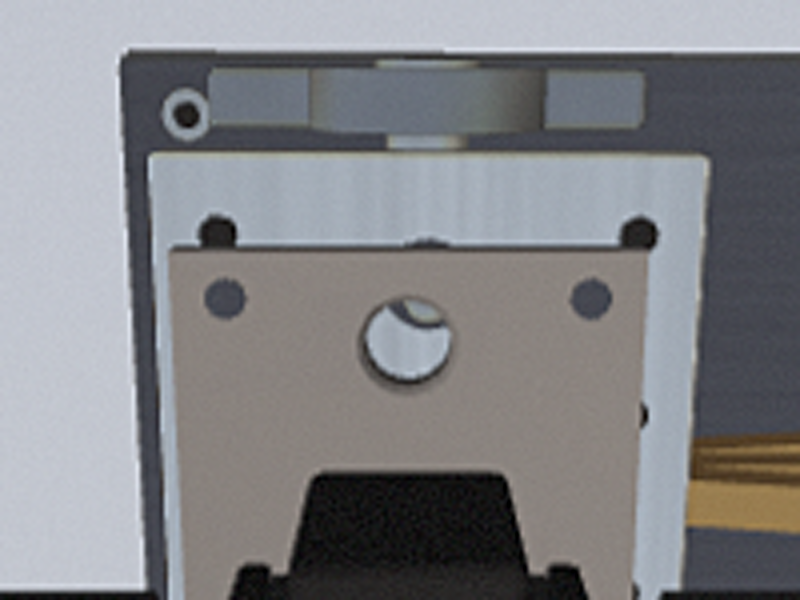

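Run:
```python
from h import *
c=cam('wrist'); o=robot.get_obs(); print(o['position'])
print('pin low edge',at_z(c,[[286.5,181.8]],.103)*1e3,'base bump top',at_z(c,[[286.5,160]],.09)*1e3)
print('hole',at_z(c,[[281.6,184.9]],.1405)*1e3)  # top-rim centre
im=c['image']; print('table edges x',at_z(c,[[217.5,139],[357,139]],.0905)*1e3)
```

```text
[0.52959297 0.02016498 0.21529863]
pin low edge [[562.50814195  18.7804457  103.        ]] base bump top [[574.36733972  19.08600403  90.        ]]
hole [[568.04138784  21.95219987 140.5       ]]
table edges x [[586.17790476  63.5499234   90.5       ]
 [589.30416542 -25.22976846  90.5       ]]
```

Request:
send_rows:
  deltas: "-1 3 0 0 0 0 0;0 0 10 0 0 0 0;0 0 12 0 0 0 0;0 0 0 0 0 0 0;0 0 0 0 0 0 0"

```text
time: 8.72
position: [0.5292, 0.0158, 0.1929]
tool_rot: [1.0, 0.016, -0.0, -0.0]
ft_force: [-0.1, -0.1, -1.5]
grip_width: 0.026
grip_force: 25.0
```

Run:
```python
from h import *
c=cam('wrist'); rel([.5292,.0186,.17],1.9); cv2.imwrite('pics/w6c.png',cv2.resize(c['image'][120:220,215:348,::-1],(798,600),interpolation=cv2.INTER_CUBIC))
```

```text
pos [529.4  15.7 193.2] yaw 1.83 t 8.775 F [ 0.4 -0.1 -2.2] w 25.5 | tool shift mm [-0.1 -2.9 23.2] turn z deg -0.07
```

View pics/w6c.png

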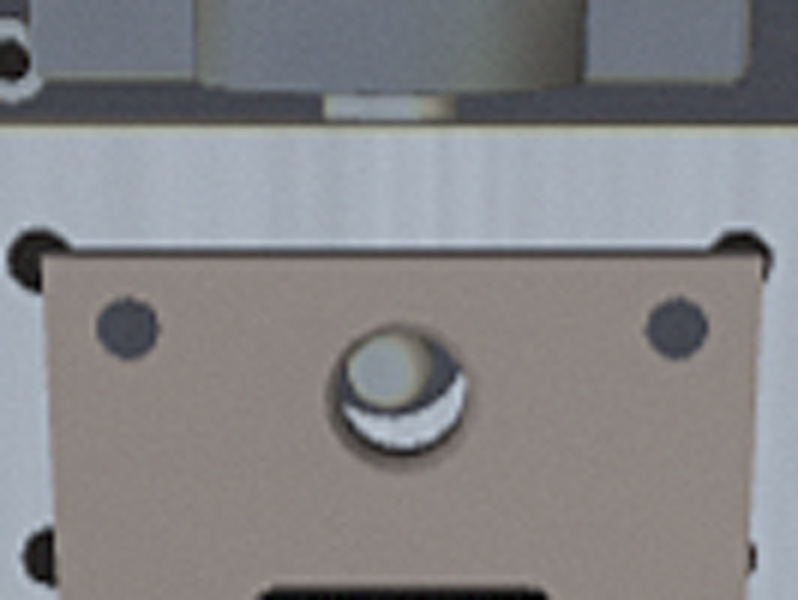

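Run:
```python
from h import *
c=cam('wrist'); z=robot.get_obs()['position'][2]; print(z)
print('tip low edge',at_z(c,[[280.3,188.7],[272.5,181.7],[288.3,181.7]],.103)*1e3)
print('hole',at_z(c,[[282,186.4],[282,174],[282,198.3]],z-.0742)*1e3)
```

```text
0.1933612514524344
tip low edge [[562.79953133  17.97712607 103.        ]
 [566.62132834  22.43701004 103.        ]
 [566.9160113   13.66209166 103.        ]]
hole [[567.4689933   17.17955964 119.16125145]
 [573.823628    17.39309568 119.16125145]
 [561.24720437  16.97049452 119.16125145]]
```

Request:
send_rows:
  deltas: "-0.8 -0.8 0 0 0 0 0;0 0 3 0 0 0 0;0 0 4 0 0 0 0;0 0 4 0 0 0 0;0 0 0 0 0 0 0"

```text
time: 9.45
position: [0.5282, 0.0166, 0.1817]
tool_rot: [1.0, 0.016, -0.001, -0.0]
ft_force: [-0.2, -0.0, -1.4]
grip_width: 0.0259
grip_force: 25.0
```

Run:
```python
from h import *
rel([.5292,.0186,.17],1.9)
```

```text
pos [528.2  16.6 181.7] yaw 1.84 t 9.45 F [-0.2 -0.  -1.4] w 25.9 | tool shift mm [ 1.1 -1.9 11.7] turn z deg -0.06
```

Request:
send_rows:
  deltas: "0 0 4 0 0 0 0;0 0 4 0 0 0 0;0 0 2.5 0 0 0 0;0 0 0 0 0 0 0"

```text
time: 9.95
position: [0.5283, 0.0166, 0.1715]
tool_rot: [1.0, 0.016, -0.0, -0.0]
ft_force: [-1.2, 0.2, -2.0]
grip_width: 0.0251
grip_force: 25.0
```

Run:
```python
from h import *
rel([.5292,.0186,.17],1.9)
```

```text
pos [528.3  16.6 171.5] yaw 1.84 t 9.95 F [-1.2  0.2 -2. ] w 25.1 | tool shift mm [ 1.  -2.   1.5] turn z deg -0.06
```

Request:
send_rows:
  deltas: "0 0 1.3 0 0 0 0;0 0 0 0 0 0 0;0 0 0 0 0 0 0.6;0 0 0 0 0 0 0.6;0 0 0 0 0 0 0.6;0 0 0 0 0 0 0.6;0 0 -15 0 0 0 0.6;0 0 -40 0 0 0 0.6;0 0 -30 0 0 0 0;0 0 0 0 0 0 0"

```text
time: 11.2
position: [0.53, 0.0164, 0.2587]
tool_rot: [1.0, 0.016, 0.004, 0.001]
ft_force: [0.5, 0.5, -0.2]
grip_width: 0.0397
grip_force: 0.0
```

```bash
cat > plan.py <<'E'
from h import *
hub=np.array([533.6,-101.6]); YAW=1.85  # mm, table yaw
A,B,r=9.5,15.0,8.0                       # half extents of shut fingers along tool x,y; post radius
def centre(th,gap=0.):                   # tool centre pushing post at wheel angle th (deg); table frame, mm
    th=np.radians(th); post=32*np.array([-np.cos(th),np.sin(th)]); t=np.array([np.sin(th),np.cos(th)])
    a=np.degrees(np.arctan2(t[1],t[0]))%360; k=round(a/90); d=a-90*k   # nearest face normal, deviation
    n=90*k+(0 if abs(d)<20 else np.sign(d)*(abs(d)-20)/25*45); n=np.radians(n)
    f=np.array([np.cos(np.pi/2*k),np.sin(np.pi/2*k)]).round(); s=np.array([-f[1],f[0]])
    hf,hs=(A,B) if abs(f[0])>.5 else (B,A)
    c=f*hf+s*hs*np.clip(d/20,-1,1)
    return post-c-(r+gap)*np.array([np.cos(n),np.sin(n)])
def world(p): y=np.radians(YAW); return hub+np.array([[np.cos(y),-np.sin(y)],[np.sin(y),np.cos(y)]])@p
E
python3 - <<'E'
from plan import *
c=cam('wrist'); save(c,'w7.png'); P=cloud(c)*1e3
m=(abs(P[...,0]-530)<70)&(abs(P[...,1]-18)<40)&(P[...,2]>92.5)&(P[...,2]<100)
n,l,s,ce=cv2.connectedComponentsWithStats(m.astype(np.uint8)); k=1+s[1:,4].argmax(); q=P[l==k]
print(cv2.minAreaRect(q[:,:2].astype(np.float32)),np.median(q[:,2]), [np.round(np.median(q[(q[:,0]>x)&(q[:,0]<x+10),2]),2) for x in range(485,580,10)])
g=world(centre(62,8)); print(g); rel([g[0]/1e3,g[1]/1e3,.25],1.85); rel([g[0]/1e3,g[1]/1e3,.2],1.85)
pr=None
for th in range(40,420,20):
    p=centre(th); print(th,p.round(1),'' if pr is None else 'tool dx,dy %.1f %.1f'%(p[0]-pr[0],-(p[1]-pr[1]))); pr=p
E
```

```text
((528.689208984375, 17.214740753173828), (100.74842834472656, 60.16731643676758), 1.8690845966339111) 96.25901229789739 [np.float64(96.25), np.float64(96.23), np.float64(96.25), np.float64(96.18), np.float64(96.25), np.float64(96.3), np.float64(96.34), np.float64(96.23), np.float64(96.28), np.float64(96.28)]
[493.30100547 -93.62152827]
pos [528.9  16.5 257.1] yaw 1.84 t 11.25 F [-0.9 -1.5 -0.4] w 35.7 | tool shift mm [-39.2 108.9   7. ] turn z deg -0.01
pos [528.9  16.5 257.1] yaw 1.84 t 11.25 F [-0.9 -1.5 -0.4] w 35.7 | tool shift mm [-39.4 108.9  57. ] turn z deg -0.01
40 [-38.7  -0.9] 
60 [-33.1  10.2] tool dx,dy 5.6 -11.1
80 [-23.1  24. ] tool dx,dy 10.1 -13.8
100 [-11.9  39. ] tool dx,dy 11.1 -15.0
120 [-1.1 45.2] tool dx,dy 10.8 -6.2
140 [10.3 42. ] tool dx,dy 11.4 3.1
160 [20.6 33.9] tool dx,dy 10.3 8.1
180 [32. 23.] tool dx,dy 11.4 10.9
200 [39.6 12.1] tool dx,dy 7.6 10.9
220 [38.7  0.9] tool dx,dy -0.9 11.2
240 [ 33.1 -10.2] tool dx,dy -5.6 11.1
260 [ 23.1 -24. ] tool dx,dy -10.1 13.8
280 [ 11.9 -39. ] tool dx,dy -11.1 15.0
300 [  1.1 -45.2] tool dx,dy -10.8 6.2
320 [-10.3 -42. ] tool dx,dy -11.4 -3.1
340 [-20.6 -33.9] tool dx,dy -10.3 -8.1
360 [-32. -23.] tool dx,dy -11.4 -10.9
380 [-39.6 -12.1] tool dx,dy -7.6 -10.9
400 [-38.7  -0.9] tool dx,dy 0.9 -11.2
```

View pics/w7.png

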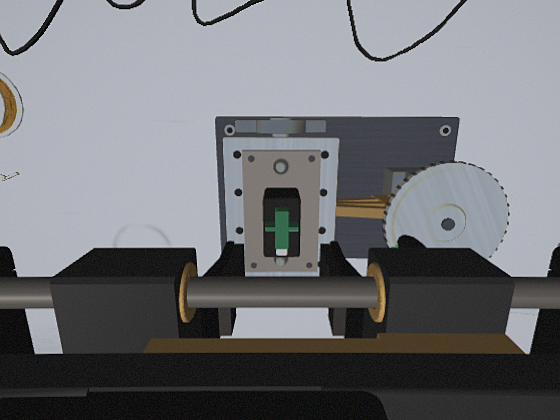

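Request:
send_rows:
  deltas: "-10 25 0 0 0 0 0;-14 42 0 0 0 0 0;-15 42 0 0 0 0 0;0 0 0 0 0 0 0;0 0 0 0 0 0 0"

```text
time: 11.88
position: [0.4925, -0.0932, 0.2547]
tool_rot: [1.0, 0.016, -0.001, -0.001]
ft_force: [0.7, 0.1, -0.5]
grip_width: 0.0006
grip_force: 0.0
```

Run:
```python
from plan import *
c=cam('wrist'); save(c,'w8.png')
g=world(centre(62,8)); rel([g[0]/1e3,g[1]/1e3,.2],1.85)
P=cloud(c)*1e3; m=(abs(P[...,0]-533)<60)&(abs(P[...,1]+102)<60)&(abs(P[...,2]-155)<3); print('post',P[m].mean(0),m.sum())
```

```text
pos [492.7 -92.8 254.9] yaw 1.86 t 11.925 F [-0.2  0.9  0.2] w 0.5 | tool shift mm [ 0.6  0.9 54.9] turn z deg 0.01
post [518.12288404 -74.38719828 154.74298712] 380
```

Request:
send_rows:
  deltas: "0 0 30 0 0 0 0;0 1 25 0 0 0 0;0 0 0 0 0 0 0;8 -2 0 0 0 0 0;9.5 -12.5 0 0 0 0 0;11 -15 0 0 0 0 0;11 -6 0 0 0 0 0;11.5 3 0 0 0 0 0;0 0 0 0 0 0 0"

```text
time: 13.05
position: [0.5453, -0.0597, 0.2007]
tool_rot: [1.0, 0.016, 0.002, -0.001]
ft_force: [2.6, 5.7, -0.7]
grip_width: 0.0009
grip_force: 3.1
```

```bash
cat >> plan.py <<'E'
def chk(th,look=True):
    g=world(centre(th)); rel([g[0]/1e3,g[1]/1e3,.2],1.85)
    if look:
        for n in ['wrist','top']:
            c=cam(n); P=cloud(c)*1e3; m=(abs(P[...,0]-533)<60)&(abs(P[...,1]+102)<60)&(abs(P[...,2]-155)<4)
            if m.sum()>3:
                q=np.median(P[m],0); d=q[:2]-hub; print(n,'post',q.round(1),m.sum(),'r',np.linalg.norm(d).round(1),'theta',round((180+YAW-np.degrees(np.arctan2(d[1],d[0])))%360,1))
E
python3 -c "
from plan import *
chk(140)"
```

```text
pos [545.3 -59.7 200.7] yaw 1.79 t 13.05 F [ 2.6  5.7 -0.7] w 0.9 | tool shift mm [-2.8 -0.5  0.7] turn z deg -0.06
wrist post [554.8 -58.9 155.1] 302 r 47.7 theta 118.3
```

```bash
python3 - <<'E'
s=open('plan.py').read().replace("(abs(P[...,2]-155)<4)\n","(abs(P[...,2]-155)<4); o=robot.get_obs()['position']*1e3; m&=~((abs(P[...,0]-o[0])<13)&(abs(P[...,1]-o[1])<18))\n")
open('plan.py','w').write(s)
E
python3 -c "
from plan import *
chk(140)"
```

```text
pos [545.3 -59.7 200.7] yaw 1.75 t 13.15 F [ 3.1  7.2 -1.3] w 0.5 | tool shift mm [-2.7 -0.6  0.7] turn z deg -0.10
```

```bash
python3 -c "
from plan import *
c=cam('wrist'); save(c,'w9.png'); print(proj(c,[[.558,-.081,.156],[.5336,-.1016,.122]]))"
```

```text
[[331.22710044 257.67934085]
 [356.34323656 274.71839335]]
```

View pics/w9.png

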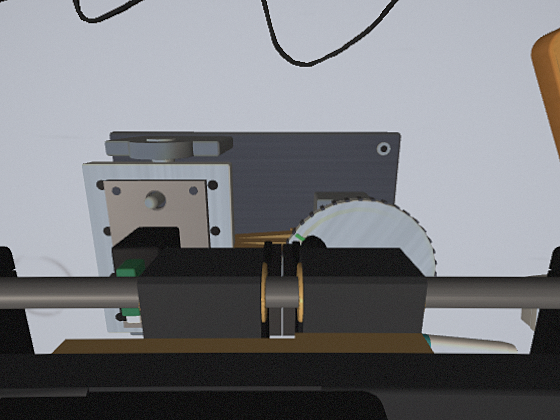

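Request:
send_rows:
  deltas: "8 8 0 0 0 0 0;11.5 11 0 0 0 0 0;7.5 11 0 0 0 0 0;-1 11 0 0 0 0 0;-5.5 11 0 0 0 0 0;-10 14 0 0 0 0 0;-11 15 0 0 0 0 0;-11 6 0 0 0 0 0;-11.5 -3 0 0 0 0 0;-10 -8 0 0 0 0 0"

```text
time: 14.55
position: [0.5113, -0.1412, 0.201]
tool_rot: [1.0, 0.018, -0.0, 0.004]
ft_force: [-4.9, -11.8, 1.3]
grip_width: 0.0006
grip_force: 5.7
```

```bash
sed -i "s/\['wrist','top'\]/['wrist','top','scene']/" plan.py; python3 -c "
from plan import *
chk(340)
for n in ['top','scene','wrist']:
    c=cam(n); save(c,'p_%s.png'%n); print(n,[(round(r['p'],2),np.round(r['box'])) for r in robot.find_in(n,'post')[:2]], proj(c,[*[[(hub[0]-32*np.cos(a))/1e3,(hub[1]+32*np.sin(a))/1e3,.156] for a in np.radians([300,340])],[.5336,-.1016,.122]]).round())"
```

```text
pos [ 511.3 -141.2  201. ] yaw 2.02 t 14.55 F [ -4.9 -11.8   1.3] w 0.6 | tool shift mm [ 3.  -5.   0.9] turn z deg 0.17
wrist post [ 522.2 -147.1  154.9] 43 r 46.9 theta 285.9
top [] [[342. 214.]
 [335. 220.]
 [329. 210.]]
scene [] [[334. 187.]
 [331. 193.]
 [322. 196.]]
wrist [(0.57, array([133., 124., 300., 256.]))] [[260. 266.]
 [223. 293.]
 [212. 208.]]
```

```bash
cat >> plan.py <<'E'
def tilt(n='wrist'):
    c=cam(n); P=cloud(c)*1e3; y=np.radians(YAW); d=P-[529,18,90]; X=d[...,0]*np.cos(y)+d[...,1]*np.sin(y); Y=-d[...,0]*np.sin(y)+d[...,1]*np.cos(y); Z=d[...,2]
    m=(abs(X)<56)&(abs(Y)>33)&(abs(Y)<44)
    a=0
    for _ in range(8):
        k=m&(abs(Z-a*Y)<(6 if _<3 else 1.5)); a,b=np.polyfit(Y[k],Z[k],1)
    t=np.degrees(np.arctan(a)); print(n,'tilt deg',round(t,3),'off',round(b,2),'n',k.sum(),(k&(Y>0)).sum(),'wheel deg ~',round(t*180,0)); return t
E
python3 -c "
from plan import *
tilt();tilt('scene');tilt('top')"
```

```text
wrist tilt deg 2.14 off 0.62 n 2830 0 wheel deg ~ 385.0
scene tilt deg 0.775 off 0.17 n 61 60 wheel deg ~ 140.0
top tilt deg 1.539 off -0.04 n 117 41 wheel deg ~ 277.0
```

Request:
send_rows:
  deltas: "-9.5 -13 0 0 0 0 0;-7.5 -11 0 0 0 0 0;1 -11 0 0 0 0 0;5.5 -11 0 0 0 0 0;10 -14 0 0 0 0 0;11 -15 0 0 0 0 0;11 -6 0 0 0 0 0;11.5 3 0 0 0 0 0;10 8 0 0 0 0 0;0 0 0 0 0 0 0"

```text
time: 16.4
position: [0.5571, -0.063, 0.2004]
tool_rot: [1.0, 0.014, 0.004, -0.004]
ft_force: [6.5, 14.1, -3.9]
grip_width: 0.0006
grip_force: 6.5
```

```bash
python3 -c "
from plan import *
chk(520); tilt('top'); tilt('wrist')"
```

```text
pos [557.1 -63.  200.4] yaw 1.62 t 16.4 F [ 6.5 14.1 -3.9] w 0.6 | tool shift mm [-4.2  3.9  0.4] turn z deg -0.23
top tilt deg 3.59 off -0.23 n 42 42 wheel deg ~ 646.0
wrist tilt deg 2.805 off 0.37 n 2717 1750 wheel deg ~ 505.0
```

```bash
sed -i 's/A,B,r=9.5,15.0/A,B,r=9.5,11.4/' plan.py; python3 -c "
from plan import *
g=world(centre(505)); rel([g[0]/1e3,g[1]/1e3,.2],1.85)
g=world(centre(520)); rel([g[0]/1e3,g[1]/1e3,.2],1.85)
pr=None
for th in range(500,880,20):
    p=centre(th); print(th,p.round(1),'' if pr is None else '%.1f %.1f'%(p[0]-pr[0],-(p[1]-pr[1]))); pr=p"
```

```text
pos [556.9 -62.9 200.5] yaw 1.65 t 16.65 F [ 7.3 13.  -3.6] w 0.3 | tool shift mm [-11.5   1.    0.4] turn z deg -0.20
pos [556.9 -62.9 200.5] yaw 1.65 t 16.65 F [ 7.3 13.  -3.6] w 0.3 | tool shift mm [-4.   7.6  0.4] turn z deg -0.20
500 [10.3 38.4] 
520 [20.6 30.3] 10.3 8.1
540 [32.  19.4] 11.4 10.9
560 [39.6  8.5] 7.6 10.9
580 [38.7 -2.7] -0.9 11.2
600 [ 33.1 -13.8] -5.6 11.1
620 [ 23.1 -25.8] -10.1 12.0
640 [ 11.9 -37.2] -11.1 11.4
660 [  1.1 -41.6] -10.8 4.4
680 [-10.3 -38.4] -11.4 -3.1
700 [-20.6 -30.3] -10.3 -8.1
720 [-32.  -19.4] -11.4 -10.9
740 [-39.6  -8.5] -7.6 -10.9
760 [-38.7   2.7] 0.9 -11.2
780 [-33.1  13.8] 5.6 -11.1
800 [-23.1  25.8] 10.1 -12.0
820 [-11.9  37.2] 11.1 -11.4
840 [-1.1 41.6] 10.8 -4.4
860 [10.3 38.4] 11.4 3.1
```

Request:
send_rows:
  deltas: "0 4 0 0 0 0 0;11.5 11 0 0 0 0 0;7.5 11 0 0 0 0 0;-1 11 0 0 0 0 0;-5.5 11 0 0 0 0 0;-10 12 0 0 0 0 0;-11 11.5 0 0 0 0 0;-11 4.5 0 0 0 0 0;-11.5 -3 0 0 0 0 0;0 0 0 0 0 0 0"

```text
time: 17.9
position: [0.5225, -0.1407, 0.2006]
tool_rot: [1.0, 0.017, -0.002, 0.001]
ft_force: [-1.6, -3.7, 0.4]
grip_width: 0.0002
grip_force: 1.9
```

```bash
python3 -c "
from plan import *
chk(680,False); tilt('wrist')"
```

```text
pos [ 522.5 -140.7  200.6] yaw 1.9 t 17.9 F [-1.6 -3.7  0.4] w 0.2 | tool shift mm [ 2.1 -0.3  0.6] turn z deg 0.05
wrist tilt deg 4.96 off 0.91 n 1653 0 wheel deg ~ 893.0
```

Request:
send_rows:
  deltas: "-8.5 -8 0 0 0 0 0;-11.5 -11 0 0 0 0 0;-7.5 -11 0 0 0 0 0;1 -11 0 0 0 0 0;5.5 -11 0 0 0 0 0;10 -12 0 0 0 0 0;11 -11.5 0 0 0 0 0;11 -4.5 0 0 0 0 0;11.5 3 0 0 0 0 0;0 0 0 0 0 0 0"

```text
time: 19.2
position: [0.5466, -0.0618, 0.2003]
tool_rot: [1.0, 0.016, 0.002, -0.001]
ft_force: [2.5, 5.9, -2.3]
grip_width: 0.0004
grip_force: 2.9
```

```bash
python3 -c "
from plan import *
chk(860,False); tilt('wrist')"
```

```text
pos [546.6 -61.8 200.3] yaw 1.79 t 19.2 F [ 2.5  5.9 -2.3] w 0.4 | tool shift mm [-4.   0.9  0.3] turn z deg -0.06
wrist tilt deg 4.783 off 0.41 n 3224 1952 wheel deg ~ 861.0
```

Request:
send_rows:
  deltas: "7.5 8 0 0 0 0 0;11.5 11 0 0 0 0 0;7.5 11 0 0 0 0 0;-1 11 0 0 0 0 0;-5.5 11 0 0 0 0 0;-10 12 0 0 0 0 0;-11 11.5 0 0 0 0 0;-11 4.5 0 0 0 0 0;-11.5 -3 0 0 0 0 0;0 0 0 0 0 0 0"

```text
time: 20.5
position: [0.5217, -0.1408, 0.2007]
tool_rot: [1.0, 0.017, -0.001, 0.001]
ft_force: [-1.3, -4.5, 0.4]
grip_width: 0.0
grip_force: 1.9
```

```bash
python3 -c "
from plan import *
chk(1040,False)"
```

```text
pos [ 521.7 -140.8  200.7] yaw 1.9 t 20.5 F [-1.3 -4.5  0.4] w 0.0 | tool shift mm [ 2.8 -0.4  0.7] turn z deg 0.05
```

Same again to 1220.

Request:
send_rows:
  deltas: "-8 -8 0 0 0 0 0;-11.5 -11 0 0 0 0 0;-7.5 -11 0 0 0 0 0;1 -11 0 0 0 0 0;5.5 -11 0 0 0 0 0;10 -12 0 0 0 0 0;11 -11.5 0 0 0 0 0;11 -4.5 0 0 0 0 0;11.5 3 0 0 0 0 0;0 0 0 0 0 0 0"

```text
time: 21.75
position: [0.5462, -0.0619, 0.2003]
tool_rot: [1.0, 0.016, 0.002, -0.001]
ft_force: [3.5, 5.4, -2.5]
grip_width: 0.0005
grip_force: 2.8
```

```bash
python3 -c "
from plan import *
chk(1220,False); tilt('wrist')
pr=centre(1400)
for th in range(1405,1450,5):
    p=centre(th); print(th,p.round(1),'%.1f %.1f'%(p[0]-pr[0],-(p[1]-pr[1]))); pr=p"
```

```text
pos [546.2 -61.9 200.3] yaw 1.79 t 21.75 F [ 3.5  5.4 -2.5] w 0.5 | tool shift mm [-3.6  0.9  0.3] turn z deg -0.06
wrist tilt deg 6.772 off 0.43 n 3130 1868 wheel deg ~ 1219.0
1405 [-13.1 -36.9] -2.8 -1.6
1410 [-15.7 -35. ] -2.7 -1.9
1415 [-18.3 -32.8] -2.5 -2.2
1420 [-20.6 -30.3] -2.3 -2.5
1425 [-23.8 -27.7] -3.2 -2.7
1430 [-26.8 -25. ] -3.0 -2.7
1435 [-29.5 -22.2] -2.7 -2.8
1440 [-32.  -19.4] -2.5 -2.8
1445 [-34.3 -16.6] -2.3 -2.8
```

Request:
send_rows:
  deltas: "7.5 8 0 0 0 0 0;11.5 11 0 0 0 0 0;7.5 11 0 0 0 0 0;-1 11 0 0 0 0 0;-5.5 11 0 0 0 0 0;-10 12 0 0 0 0 0;-11 11.5 0 0 0 0 0;-11 4.5 0 0 0 0 0;-11.5 -3 0 0 0 0 0;0 0 0 0 0 0 0"

```text
time: 23.05
position: [0.5211, -0.1409, 0.2007]
tool_rot: [1.0, 0.017, -0.002, 0.001]
ft_force: [-1.3, -5.5, 1.9]
grip_width: 0.0009
grip_force: 2.3
```

Request:
send_rows:
  deltas: "-3 -3 0 0 0 0 0;-4.5 -5 0 0 0 0 0;-3 -3 0 0 0 0 0;0 0 0 0 0 0 0;0 0 0 0 0 0 0"

```text
time: 23.68
position: [0.5115, -0.1295, 0.2002]
tool_rot: [1.0, 0.016, -0.001, 0.0]
ft_force: [-1.3, -3.8, 1.8]
grip_width: 0.0004
grip_force: 2.0
```

```bash
python3 -c "
from plan import *
chk(1425,False); tilt('wrist')"
```

```text
pos [ 511.5 -129.5  200.2] yaw 1.88 t 23.675 F [-1.3 -3.8  1.8] w 0.4 | tool shift mm [-0.8  0.5  0.2] turn z deg 0.03
wrist tilt deg 7.875 off 0.49 n 2764 0 wheel deg ~ 1417.0
```

Request:
send_rows:
  deltas: "2 8 0 0 0 0 0;0 6 -20 0 0 0 0;0 0 -50 0 0 0 0;-40 -10 -20 0 0 0 0;-40 -15 0 0 0 0 0;0 0 0 0 0 0 0;0 0 0 0 0 0 0"

```text
time: 24.6
position: [0.4348, -0.1213, 0.2907]
tool_rot: [1.0, 0.016, 0.001, -0.0]
ft_force: [1.2, 0.4, 0.3]
grip_width: 0.0002
grip_force: 0.0
```

```bash
python3 -c "
from plan import *
chk(1425); tilt('wrist');tilt('top')
c=cam('wrist'); P=cloud(c)*1e3
m=(abs(P[...,0]-533)<46)&(abs(P[...,1]+102)<46)&(abs(P[...,2]-122)<2.5); print('wheel',cv2.minEnclosingCircle(P[m][:,:2].astype(np.float32)))
cv2.imwrite('pics/w10.png',c['image'][:,:,::-1])"
```

```text
pos [ 434.8 -121.3  290.7] yaw 1.81 t 24.6 F [1.2 0.4 0.3] w 0.2 | tool shift mm [75.4 11.2 90.8] turn z deg -0.04
wrist post [ 502.8 -112.7  154.9] 334 r 32.7 theta 342.0
wrist tilt deg 7.889 off 0.48 n 3212 1513 wheel deg ~ 1420.0
top tilt deg 7.237 off -0.06 n 137 66 wheel deg ~ 1303.0
wheel ((532.9222412109375, -102.05325317382812), 44.560279846191406)
```

View pics/w10.png

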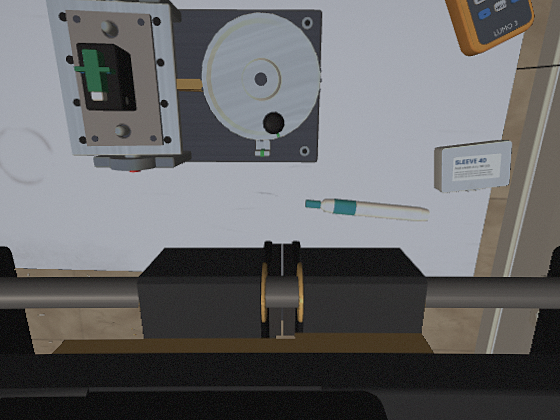

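Request:
send_rows:
  deltas: "40 15 0 0 0 0 0;40 10 20 0 0 0 0;0 0 50 0 0 0 0;0 0 20 0 0 0 0;0 -6 0 0 0 0 0;-2 -8 0 0 0 0 0;-4 -4 0 0 0 0 0;-3.5 -3.5 0 0 0 0 0;0 0 0 0 0 0 0;0 0 0 0 0 0 0"

```text
time: 26.15
position: [0.5043, -0.1224, 0.2009]
tool_rot: [1.0, 0.016, 0.0, 0.0]
ft_force: [0.8, -2.3, 1.3]
grip_width: 0.0006
grip_force: 1.1
```

Request:
send_rows:
  deltas: "4 8 0 0 0 0 0;0 10 -20 0 0 0 0;0 0 -50 0 0 0 0;-40 -10 -20 0 0 0 0;-40 -15 0 0 0 0 0;0 0 0 0 0 0 0;0 0 0 0 0 0 0"

```text
time: 27.02
position: [0.4287, -0.118, 0.2905]
tool_rot: [1.0, 0.016, 0.0, -0.0]
ft_force: [-0.1, 0.0, 1.0]
grip_width: 0.0006
grip_force: 0.0
```

```bash
python3 -c "
from plan import *
chk(1440); tilt('wrist')"
```

```text
pos [ 428.7 -118.   290.5] yaw 1.81 t 27.025 F [-0.1  0.   1. ] w 0.6 | tool shift mm [73.4  6.3 90.5] turn z deg -0.04
wrist post [ 501.  -105.5  154.8] 346 r 32.9 theta 355.1
wrist tilt deg 7.976 off 0.48 n 3171 1485 wheel deg ~ 1436.0
```

```bash
python3 -c "
from rig import robot
print(robot.hand_in())"
```

```text
the job is handed in; nothing more can be done
None
```

The holder is on both dowel pins. It lay flat on the level table when I let go, and I didn't measure its seating again after winding. The handwheel is wound until the table measures about 7.97°, just short of the green line. I kept the arm clear of the power meter, pen and spool, and the job was handed in at about 27 s.

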